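# Set spring dividers to the witness marks of a weld coupon

### The arm

A 6-joint arm with a two-finger parallel gripper is mounted at the origin on the work surface. World frame = base frame: x ahead of the robot, y to its left, z up, the work surface at z = 0. Lengths are in mm, angles in rad, forces in N, time in s.
With the tool pointing down it reaches from about 275 to 750 mm from the base axis. Payload 10.2 kg.
Tool frame: the origin (TCP) lies midway between the tips of the shut fingers; the grasp point (between the pads) lies grasp_offset behind it (grasp_offset is the distance from the TCP to the grasp point, in mm); x points along the fingers, z is the direction in which the jaws open and shut, and the axes are right-handed (so a half turn about x gives the same grasp; the last joint's range is limited). The gripper opens to 85 mm and grips with 20 to 120 N. Pads are 22 mm wide; open, the fingers measure 114 mm over their backs; the gripper's body (76 mm by 85 mm) begins 54 mm behind the grasp point. The pads swing forward as they close: fully open they stand 13 mm farther back than shut.
Start: joints at [-1.463, 0.313, 1.498, -0, 1.331, -0.223], TCP at [170.507, -496.546, 202.194] pointing down, gripper open.
Joint ranges: [-2.94, 2.94], [-0.97, 2.17], [0.19, 2.56], [-1.23, 4.37], [0.02, 3.11], [-2.88, 2.88]. Speed limits (rad/s): [2.39, 2.39, 3.01, 3.14, 3.14, 3.14].

### API

Orientations are given as a unit quaternion [w, x, y, z].
In Python, from rig import sense, capture, calibration, finish_job, grasp_offset gives the robot as it stands.
- The arm moves only by the shell command python3 -m jog 'ROWS' [FORCE]. ROWS is JSON, a list of rows, each an object with "linear": the shift along the tool's x, y, z scaled (see below), a list of three; "rotation": the turn, a rotation vector about the tool's x, y, z scaled (see below), a list of three; "grip": the finger opening in mm, from 0 to 85.4. A call has 1 to 20 rows; each row is the pose to reach, as a shift and turn from the pose measured when the call began, along the tool's axes at that moment; what a row does not reach only later rows make up. The controller multiplies each number of a shift by 0.3 m and each number of a turn by 0.5 rad. A row lasts 1/12 s, in which the tool goes at most 41.7 mm and 7.16 degrees, less where a joint would pass 70% of its speed; a pose out of reach is approached as far as the arm can. A call with a number of a shift or a turn outside -1 to 1 is refused whole. A call with a gripper value outside its range is refused whole. The fingers move at their own pace and stop on an object; FORCE is the grip in N (left out, the last holds). Time passes only in rows, so rows that repeat a pose let the fingers close. It gives the time, the measured TCP pose, the force and the opening at its end, in the units of the state.
- sense(): the state, without advancing time (a new reading comes with each control period).
- capture(name): name is "side" or "top" or "wrist"; returns (picture, depth): 384x512x3 uint8, red, green, blue; 384x512 float32, mm along the optical axis (not along the pixel's ray), 0 where there is no reading.
- calibration(name): a dict with "intrinsics" (3x3 intrinsics, pixels), "world_from_camera" (4x4, takes a point from camera to world coordinates). Camera axes: x right, y up, looking along -z (the intrinsics and any distortion apply to the point x, -y, -z); pixel columns grow to the right and rows downward; lengths in mm; the calibration is good to about 2 mm. A picture is of the moment at which its call begins: read the wrist's pose just before it. calibration takes no time and is no camera call; for the wrist camera it gives the pose at the moment of the call.
- finish_job(): hands the job in, once; it reports no verdict.
The state is a dict: "time_s": time; "joints": joint angles; "dq": joint speeds; "tau": joint torques, N m; "eef_pos": TCP position; "ee_rot": TCP orientation; "force": force on the tool from outside, world axes, zero at the start; "wrist_torque": the same for the moment, N m; "grip_width": opening from 0.0 (shut) to 1.0 (fully open).
Only numpy, scipy, OpenCV 4.12 (cv2) and the standard library are available. Lean on these libraries where they do the work, as an engineer would, in place of code of your own. Each camera call takes 0.05 s, during which the arm holds its last target.

### The job

Pick up the spring dividers and squeeze their sprung legs until the points span the two punch marks on the clamped weld coupon, one point right over each mark and just above the plate or barely touching it. Finish like that, still holding the dividers squeezed and steady at that setting so that I can run the nut down; do not dig the points into the coupon, and leave the other things on the bench where they are.

Things in the scene. Friction and masses are not known exactly. Their poses are not given: they have to be found in the camera images.
- dividers: Steel spring dividers, lying flat across the channel: two legs (6 mm wide, 9 mm thick) in a V from a fulcrum under a round bow spring (34 mm) with a handle stem; 225 mm long, about 105 g, balancing 55 mm from the fulcrum. Origin: fulcrum axis, underside; x towards the point of leg a, y to leg b's side, z up. Looking to the points, leg a is on the right
- grip_a (a point): middle of leg a's outer face, 72 mm from the fulcrum. Pinch both legs about here (65 to 80 mm from the fulcrum), fingers square to the line that halves the V; at rest the outer faces are 54 mm apart here, over the open channel. The face is turned inwards by 0.107 rad from the line fulcrum to point
- grip_b (a point): the same on leg b, 72 mm from the fulcrum. Squeezed here the spring pushes back with about 10 N at rest, 14 N with the points 45 mm apart, 23 N when closed; the points move a little over twice as far as the fingers
- nut (a point): brass knurled nut (11 mm across, 7 mm long) of the adjusting screw, which crosses both legs 38 mm from the fulcrum and sticks out past leg b's outer face (11 mm at rest, 24 mm with the legs closed). It stays put on the screw as leg b is squeezed away from it
- point_a (a point): sharp tip of leg a (no nut outside it), 165 mm from the fulcrum, at mid-thickness (4.5 mm above the tool's underside)
- point_b (a point): sharp tip of leg b (the brass nut is outside this leg), 165 mm from the fulcrum, at mid-thickness
- div_leg (a joint): angle between the legs, rad: 0 points together, 0.40 (66 mm between the points) at rest against the nut; a spring drives it open. Distance between the points = 330 mm x sin(angle / 2)
- channel: Steel U-channel offcut, flanges up, heavy and fixed: 100 mm wide (its x), 180 mm long (its y), 40 mm high, walls 6 mm; the dividers lie across its two flanges, which touch them about 15 and 109 mm from the fulcrum. Between the flanges 88 mm are free, 34 mm deep, for the fingers. Origin: centre of the underside
- fitup: Dark steel plate 210 x 200 x 12 mm, fixed to the bench. On it a butt-weld coupon: two dark plates 150 x 58 x 10 mm side by side, 4 mm apart, held by two toggle clamps (66 mm high) at the far end. Origin: centre of the underside; x along the joint, away from the robot. Coupon top 22 mm above the bench; near edges: coupon x = -100, plate x = -105 mm. A bright scribed line crosses it at x = -70 mm
- mark_l: punch mark (small dark dimple, 3 mm, inside a chalked ring of 15 mm) on the scribed line, on the left coupon plate (y = +17 to +25 mm in the fit-up plate's frame). Origin: at the dimple, 22 mm above the bench
- mark_r: the same on the right coupon plate (y = -17 to -25 mm in the fit-up plate's frame); the two marks are 34 to 50 mm apart
- pliers: bystander, to be left alone: combination pliers, 180 mm, black grips; origin at its underside
- chip_hammer: bystander, to be left alone: all-steel chipping hammer, 240 mm, with a coiled grip; origin at its underside
- magnet: bystander, to be left alone: triangular welding magnet, 90 mm, 18 mm thick; origin at its underside
- punch: bystander, to be left alone: centre punch, 113 mm, 11 mm square; origin at its underside
- strip_1: bystander, to be left alone: bright steel strip 90 x 35 x 6 mm; origin at its underside
- strip_2: bystander, to be left alone: dark steel offcut 70 x 50 x 6 mm; origin at its underside
There are look-alikes about, which are no part of the job. Several things have the shape of the dividers; the one meant has the colours described above.

How it is judged (in metres and radians):
On the way:
1. the dividers are picked up clear of the channel in the fingers (height (world z) of each of dividers, point_a, point_b above 0.06 m and contact force between the fingers and dividers above 2 N), for 0.2 s.
At the end, for the whole second after the job is handed in: For a last second: each point within 3.5 mm, from above, of its own mark (either way round) and under 10 mm over the coupon; underside at the fulcrum over 6 mm up; fingers press the dividers with over 2 N, the coupon and its plate under 4 N; dividers under 15 mm/s, legs under 0.06 rad/s (((horizontal distance between point_a and mark_l below 0.0035 m and horizontal distance between point_b and mark_r below 0.0035 m) or (horizontal distance between point_a and mark_r below 0.0035 m and horizontal distance between point_b and mark_l below 0.0035 m)) and height (world z) of each of point_a, point_b below 0.032 m and height (world z) of dividers above 0.006 m and contact force between the fingers and dividers above 2 N and contact force between dividers and fitup below 4 N and linear speed of dividers below 0.015 m/s and velocity of joint div_leg between -0.06 and 0.06 rad/s); the arm keeps its last pose, push and grip.
It fails at once if the points are dug into the coupon, or the dividers pushed against it or its plate, with more than 15 N (contact force between dividers and fitup above 15 N).
It fails at once if another thing on the bench is shifted by more than 15 mm (distance of any of pliers, chip_hammer, magnet, punch, strip_1, strip_2 from where it was at the start of the episode above 0.015 m).
It also fails if it takes over 51 s, if anything falls off the work surface, if the arm or the gripper's body presses on something with over 40 N, if the wrist force passes 120 N, or if a joint passes its speed limit or range.

## Working session

There is one attempt and no reset: what is moved stays moved. The work goes in short steps, Python scripts to look and compute and a shell command to move; the robot and the scene stay as the last step left them, time stands still between calls to the robot, and variables do not carry over. Pictures are saved under pics/ and viewed, and the job is handed in when it is done.

```bash
mkdir -p pics; ls
python3 - <<'E'
from rig import sense, capture, calibration, grasp_offset
import cv2, numpy as np
print(sense()); print(grasp_offset if not callable(grasp_offset) else grasp_offset())
for n in ("top","side"):
    im,d=capture(n); cv2.imwrite(f"pics/{n}0.png",cv2.cvtColor(im,cv2.COLOR_RGB2BGR)); np.save(f"{n}0.npy",d); 
    c=calibration(n); print(n,np.round(c["intrinsics"],2).tolist(),np.round(c["world_from_camera"],4).tolist(), [k for k in c])
E
```

```text
pics
{'time_s': 0.0, 'joints': array([-1.46338913e+00,  3.13434342e-01,  1.49844206e+00,  7.88243911e-06,
        1.33096948e+00, -2.23392182e-01]), 'dq': array([ 0.00059545, -0.00179299,  0.00050748, -0.00151674,  0.0005876 ,
       -0.00195207]), 'tau': array([ 1.08480916e-03, -4.12267721e+01, -2.59739631e+01, -1.95608436e-04,
        4.15503295e-03,  9.90211646e-06]), 'eef_pos': array([ 170.48252375, -496.2455693 ,  201.64122759]), 'ee_rot': array([ 0.5752065 ,  0.41118622,  0.5757917 , -0.41052074]), 'force': array([-0.59390311,  0.1378368 , -0.9483236 ]), 'wrist_torque': array([ 0.03564634,  0.00396721, -0.03740645]), 'grip_width': 1.001120375489881}
18.700000000000003
top [[372.48, 0.0, 251.31], [0.0, 372.48, 192.97], [0.0, 0.0, 1.0]] [[-0.0024, 0.9811, -0.1937, 315.0616], [-0.9997, -0.0072, -0.0242, 27.7154], [-0.0251, 0.1936, 0.9808, 1018.7014], [0.0, 0.0, 0.0, 1.0]] ['intrinsics', 'world_from_camera']
side [[453.04, 0.0, 253.6], [0.0, 453.04, 191.13], [0.0, 0.0, 1.0]] [[0.9512, 0.1806, -0.2503, 136.4495], [-0.3084, 0.5255, -0.7929, -1059.8368], [-0.0117, 0.8314, 0.5555, 827.8934], [0.0, 0.0, 0.0, 1.0]] ['intrinsics', 'world_from_camera']
```

View pics/top0.png

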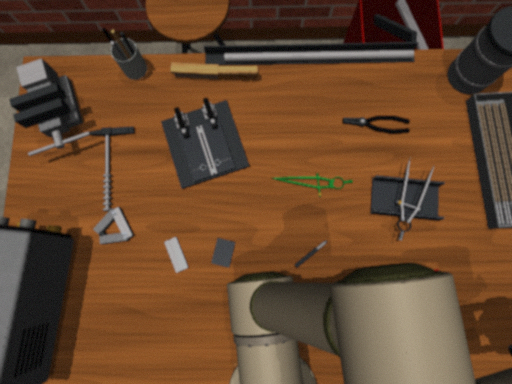

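View pics/side0.png

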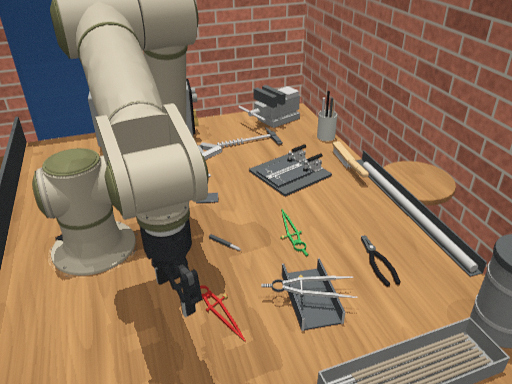

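The top view shows the steel dividers on the channel at about (405,205) with the points up, and the fit-up plate at (205,145). A green look-alike is at (315,183). The side view also shows a red look-alike. I'll enlarge both.

Run:
```python
import cv2
im=cv2.imread("pics/top0.png")
a=cv2.resize(im[145:250,355:455],None,fx=7,fy=5.7*7/5.7,interpolation=cv2.INTER_CUBIC); a=a[:,:]
cv2.imwrite("pics/c1.png",cv2.resize(im[150:245,360:450],None,fx=6,fy=6,interpolation=cv2.INTER_CUBIC))
cv2.imwrite("pics/c2.png",cv2.resize(im[95:195,155:255],None,fx=6,fy=6,interpolation=cv2.INTER_CUBIC))
im=cv2.imread("pics/side0.png")
cv2.imwrite("pics/c3.png",cv2.resize(im[250:340,250:370],None,fx=6,fy=6,interpolation=cv2.INTER_CUBIC))
```

```text
(no output)
```

View pics/c1.png

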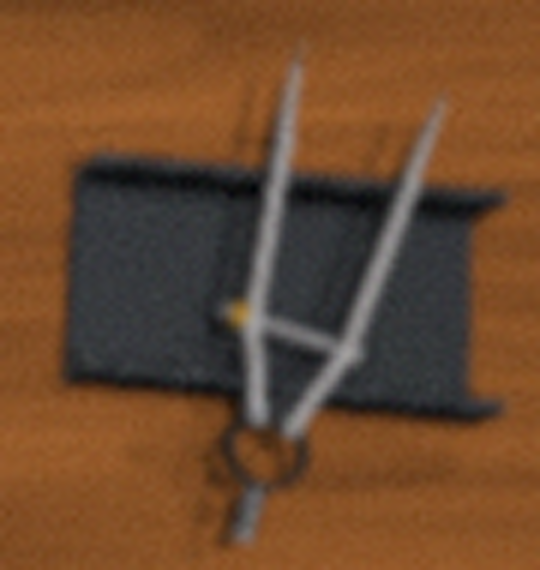

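View pics/c2.png

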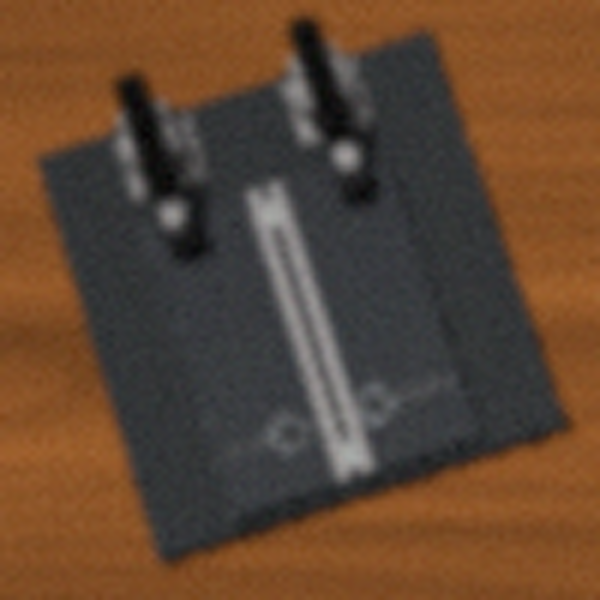

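View pics/c3.png

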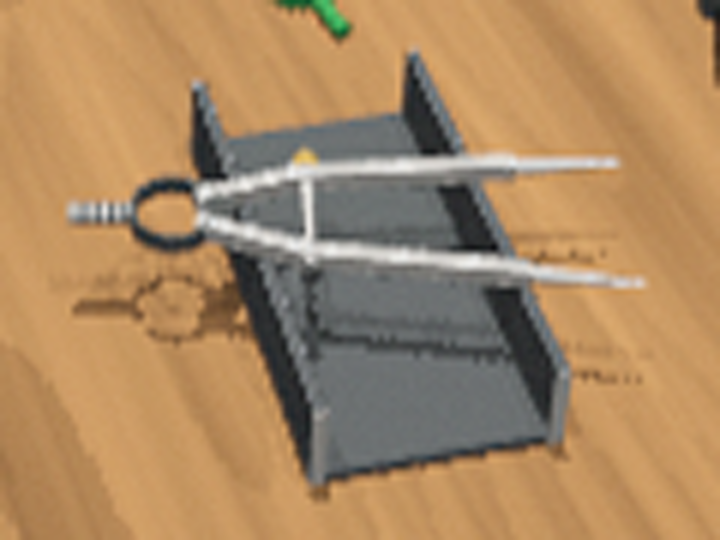

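```bash
cat > h.py <<'E'
import numpy as np, cv2
from scipy.spatial.transform import Rotation as R
from rig import sense, capture, calibration, grasp_offset
def p2w(name,uv,z,cal=None):
    c=cal or calibration(name); K=c["intrinsics"]; T=np.array(c["world_from_camera"])
    uv=np.atleast_2d(uv); d=np.c_[(uv[:,0]-K[0][2])/K[0][0],-(uv[:,1]-K[1][2])/K[1][1],-np.ones(len(uv))]
    w=d@T[:3,:3].T; o=T[:3,3]; s=(z-o[2])/w[:,2]; return o+w*s[:,None]
def w2p(name,X,cal=None):
    c=cal or calibration(name); K=np.array(c["intrinsics"]); T=np.array(c["world_from_camera"])
    X=np.atleast_2d(X); p=(X-T[:3,3])@T[:3,:3]; p=p*[1,-1,-1]; q=p@K.T; return q[:,:2]/q[:,2:]
def rot(s): q=s["ee_rot"]; return R.from_quat([q[1],q[2],q[3],q[0]])
def cmd(Ptcp,Rt):
    "linear, rotation numbers for jog from the current pose"
    s=sense(); r=rot(s); l=r.inv().apply(np.array(Ptcp)-s["eef_pos"])/300; rv=(r.inv()*Rt).as_rotvec()/0.5
    return np.round(l,4).tolist(),np.round(rv,4).tolist()
def Rtool(zang,tilt=0):
    "tool x down, tool z (jaw) horizontal at angle zang about world z"
    x=np.array([0,0,-1.]); z=np.array([np.cos(zang),np.sin(zang),0]); y=np.cross(z,x); return R.from_matrix(np.c_[x,y,z])
E
python3 - <<'E'
from h import *
d=p2w("top",[(410,158.3),(433.7,166.7),(404.2,225.3),(406.2,220)],44.5)[:,:2];print(d)
m=p2w("top",[(203,167.2),(218,162.5)],22)[:,:2];print(m,np.linalg.norm(m[0]-m[1]))
print(np.linalg.norm(d[0]-d[1]))
mid=(d[0]+d[1])/2; print("axis",np.arctan2(*(mid-d[2])[::-1]),np.linalg.norm(mid-d[2]))
# fitup corners
c=np.array([(430,32),(40,155),(165,560),(570,427)])/6+(155,95)
w=p2w("top",c,12)[:,:2];print(w, w.mean(0), np.linalg.norm(w-np.roll(w,1,0),axis=1))
s=sense();print(rot(s).as_matrix().round(3)); c=calibration("wrist"); T=np.array(c["world_from_camera"]); print(c["intrinsics"],T.round(2))
Rt=rot(s).as_matrix(); print("cam in tool",Rt.T@(T[:3,3]-s["eef_pos"]), (Rt.T@T[:3,:3]).round(3))
E
```

```text
[[ 599.2822583  -374.95027188]
 [ 575.39412101 -435.60495134]
 [ 419.03676141 -344.89663566]
 [ 432.82351015 -351.16876594]]
[[585.79638242 186.27858856]
 [598.91634609 144.7389615 ]] 43.562300937667565
65.1892110993826
axis -0.34446349635620044 178.80501392329433
[[788.53764708 123.4887162 ]
 [727.81937882 310.65997417]
 [528.40298318 243.59680605]
 [590.28929543  56.0556256 ]] [658.76232613 183.4502805 ] [209.40303397 196.77344311 210.3909869  197.48825284]
[[-0.     0.946  0.325]
 [ 0.001  0.325 -0.946]
 [-1.     0.    -0.001]]
[[280.89453091   0.         259.13712138]
 [  0.         280.89453091 196.93270769]
 [  0.           0.           1.        ]] [[ 3.2000e-01  9.0000e-01  3.0000e-01  2.4697e+02]
 [-9.5000e-01  3.1000e-01  1.0000e-01 -4.6967e+02]
 [ 0.0000e+00 -3.1000e-01  9.5000e-01  3.7337e+02]
 [ 0.0000e+00  0.0000e+00  0.0000e+00  1.0000e+00]]
cam in tool [-171.65020513   81.01691034   -0.51212583] [[-0.001  0.312 -0.95 ]
 [-0.001  0.95   0.312]
 [ 1.     0.001 -0.001]]
```

Run:
```python
from h import *
print(cmd([503.4,-373.7,170],Rtool(-0.36-np.pi/2)))
```

```text
([0.106, 1.1822, -0.0259], [1.3816, -0.0023, 0.0003])
```

```bash
python3 -m jog '[{"linear":[0.03,0.3,0],"rotation":[0.3,0,0],"grip":85},{"linear":[0.05,0.6,0],"rotation":[0.5,0,0],"grip":85},{"linear":[0.08,0.8,-0.01],"rotation":[0.75,0,0],"grip":85},{"linear":[0.1,0.95,-0.02],"rotation":[0.95,0,0],"grip":85},{"linear":[0.1,0.95,-0.02],"rotation":[0.95,0,0],"grip":85},{"linear":[0.1,0.95,-0.02],"rotation":[0.95,0,0],"grip":85},{"linear":[0.1,0.95,-0.02],"rotation":[0.95,0,0],"grip":85}]'
python3 - <<'E'
from h import *
print(cmd([503.4,-373.7,170],Rtool(-0.36-np.pi/2)))
E
```

```text
time_s: 0.68
eef_pos: [428.3, -401.2, 172.7]
ee_rot: [0.462, 0.535, 0.463, -0.535]
force: [-0.2, -1.0, 0.2]
grip_width: 0.994
([0.009, 0.2346, -0.1267], [0.4311, -0.0028, 0.0016])
```

```bash
python3 -m jog '[{"linear":[0.009,0.12,-0.06],"rotation":[0.22,0,0],"grip":85},{"linear":[0.009,0.235,-0.127],"rotation":[0.431,-0.003,0.002],"grip":85},{"linear":[0.009,0.235,-0.127],"rotation":[0.431,-0.003,0.002],"grip":85},{"linear":[0.009,0.235,-0.127],"rotation":[0.431,-0.003,0.002],"grip":85},{"linear":[0.009,0.235,-0.127],"rotation":[0.431,-0.003,0.002],"grip":85},{"linear":[0.009,0.235,-0.127],"rotation":[0.431,-0.003,0.002],"grip":85}]'
python3 - <<'E'
from h import *
import pickle
s=sense();c=calibration("wrist"); im,d=capture("wrist"); pickle.dump((s,c,im,d),open("w1.pkl","wb"))
cv2.imwrite("pics/w1.png",cv2.cvtColor(im,cv2.COLOR_RGB2BGR)); print(s["time_s"],s["eef_pos"],s["dq"].round(3))
E
```

```text
time_s: 1.18
eef_pos: [502.5, -374.3, 170.0]
ee_rot: [-0.402, -0.581, -0.402, 0.582]
force: [-0.7, 0.5, 0.5]
grip_width: 0.994
1.1833 [ 502.47305957 -374.28484449  169.97735637] [-0.007 -0.005  0.     0.001  0.001  0.006]
```

View pics/w1.png

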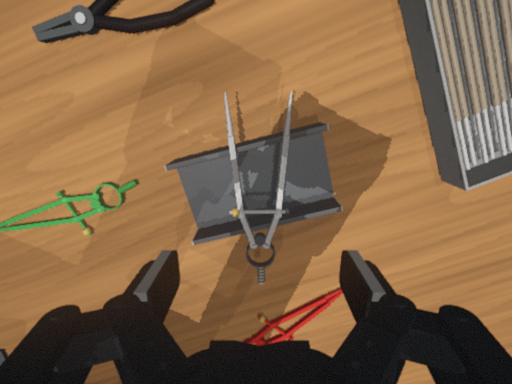

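The wrist view shows point b at (226,93), point a at (291,93), the bow ring at about (260,254) and the nut at (235,213). The jaws are centred near column 259. I'll measure on a crop.

Run:
```python
import cv2
im=cv2.imread("pics/w1.png")
cv2.imwrite("pics/w1c.png",cv2.resize(im[85:285,195:325],None,fx=3,fy=3,interpolation=cv2.INTER_CUBIC))
```

```text
(no output)
```

View pics/w1c.png

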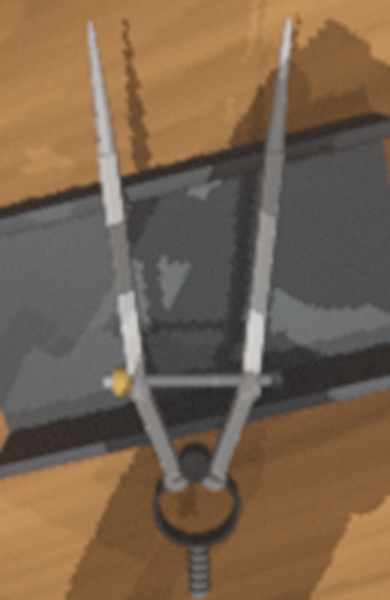

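Run:
```python
from h import *
import pickle
s,c,im,d=pickle.load(open("w1.pkl","rb"))
P=p2w("wrist",[(225,92.3),(291.7,91)],44.5,c)[:,:2]; F=p2w("wrist",[(260.3,239)],49,c)[0,:2]
mid=P.mean(0); print(P,F,np.linalg.norm(P[0]-P[1]),np.linalg.norm(P-F,axis=1))
v=mid-F; ang=np.arctan2(v[1],v[0]); w=P[0]-P[1]; print("axis",ang,np.arctan2(w[1],w[0])-np.pi/2)
a=(ang+np.arctan2(w[1],w[0])-np.pi/2)/2
# least squares fulcrum
F2=mid-161.7*np.array([np.cos(a),np.sin(a)]); Fm=(F+F2)/2
print(F2, d[232:246:4,255:266:3], d[93,225])
for g in (70,72): print(g,Fm+g*np.array([np.cos(a),np.sin(a)]),a)
# known object consistency: where's tool expected
```

```text
[[ 600.99591497 -374.63341707]
 [ 578.76254994 -436.91346806]] [ 439.98453173 -351.43616068] 66.12962476138381 [162.67384005 162.98990281]
axis -0.3477696582286609 -0.34288850529576376
[ 437.72533631 -351.03696582] [[376.29816 331.18143 330.80835 375.10544]
 [326.9435  322.22418 321.5469  324.75415]
 [324.2636  324.02158 323.92444 323.26834]
 [326.28708 327.95374 325.3809  325.9941 ]] 277.48737
70 [ 504.72242153 -374.93200773] -0.34532908176221233
72 [ 506.60434974 -375.60902043] -0.34532908176221233
```

Run:
```python
from h import *
print(cmd([506,-375.4,21],Rtool(-0.345-np.pi/2)))
```

```text
([0.4971, 0.0123, -0.0014], [-0.0322, 0.0004, 0.0])
```

```bash
python3 -m jog '[{"linear":[0.1,0.012,-0.001],"rotation":[-0.032,0,0],"grip":72},{"linear":[0.2,0.012,-0.001],"rotation":[-0.032,0,0],"grip":72},{"linear":[0.28,0.012,-0.001],"rotation":[-0.032,0,0],"grip":72},{"linear":[0.3,0.012,-0.001],"rotation":[-0.032,0,0],"grip":72},{"linear":[0.3,0.012,-0.001],"rotation":[-0.032,0,0],"grip":72},{"linear":[0.3,0.012,-0.001],"rotation":[-0.032,0,0],"grip":72}]' 60
python3 - <<'E'
from h import *
import pickle
s=sense();c=calibration("wrist"); im,d=capture("wrist"); pickle.dump((s,c,im,d),open("w2.pkl","wb"))
cv2.imwrite("pics/w2.png",cv2.cvtColor(im,cv2.COLOR_RGB2BGR)); print(s["time_s"],s["eef_pos"],s["dq"].round(3))
print(cmd([506,-375.4,21],Rtool(-0.345-np.pi/2)))
E
```

```text
time_s: 1.73
eef_pos: [505.9, -376.3, 81.6]
ee_rot: [0.407, 0.579, 0.406, -0.579]
force: [-0.4, 0.6, 0.2]
grip_width: 0.843
1.7333 [ 505.92268097 -376.33104707   81.62227073] [ 0.007 -0.019 -0.019 -0.002 -0.     0.002]
([0.2039, -0.0026, -0.0033], [-0.0009, 0.0032, -0.0055])
```

View pics/w2.png

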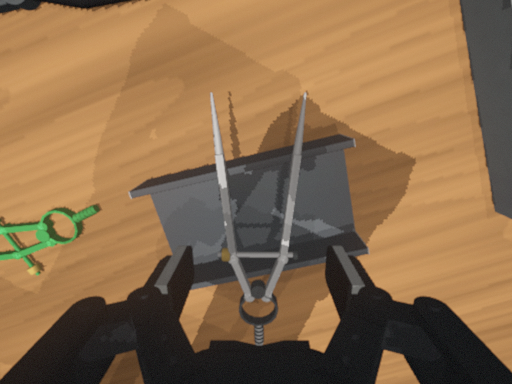

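Run:
```python
from h import *
import pickle
s,c,im,d=pickle.load(open("w2.pkl","rb"))
P=p2w("wrist",[(211,94),(306,93)],44.5,c)[:,:2]; F=p2w("wrist",[(258.5,286)],49,c)[0,:2]
mid=P.mean(0); v=mid-F; w=P[0]-P[1]; a1,a2=np.arctan2(v[1],v[0]),np.arctan2(w[1],w[0])-np.pi/2
print(P,F,np.linalg.norm(w),np.linalg.norm(v),a1,a2, mid-(161.7-72)*np.array([np.cos(a1),np.sin(a1)]))
```

```text
[[ 600.15141788 -373.87156486]
 [ 578.24980127 -436.50597928]] [ 443.89753132 -352.64888191] 66.35322659385295 154.51027347136022 -0.34696092362426734 -0.33638422993500194 [ 504.84579079 -374.68705823]
```

```bash
python3 -m jog '[{"linear":[0.08,-0.001,0],"rotation":[0,0.003,-0.005],"grip":72},{"linear":[0.15,-0.002,-0.002],"rotation":[0,0.003,-0.005],"grip":72},{"linear":[0.195,-0.004,-0.003],"rotation":[0,0.003,-0.005],"grip":72},{"linear":[0.204,-0.004,-0.004],"rotation":[0,0.003,-0.005],"grip":68},{"linear":[0.204,-0.004,-0.004],"rotation":[0,0.003,-0.005],"grip":60},{"linear":[0.204,-0.004,-0.004],"rotation":[0,0.003,-0.005],"grip":55},{"linear":[0.204,-0.004,-0.004],"rotation":[0,0.003,-0.005],"grip":50},{"linear":[0.204,-0.004,-0.004],"rotation":[0,0.003,-0.005],"grip":50},{"linear":[0.204,-0.004,-0.004],"rotation":[0,0.003,-0.005],"grip":50},{"linear":[0.204,-0.004,-0.004],"rotation":[0,0.003,-0.005],"grip":50}]' 60
cat > snap.py <<'E'
from h import *
import pickle,sys
n=sys.argv[1]
s=sense();c=calibration("wrist"); im,d=capture("wrist"); pickle.dump((s,c,im,d),open(n+".pkl","wb"))
cv2.imwrite(f"pics/{n}.png",cv2.cvtColor(im,cv2.COLOR_RGB2BGR)); print(s["time_s"],s["eef_pos"].round(2),s["dq"].round(3),s["grip_width"],s["force"].round(2))
E
python3 snap.py w3
```

```text
time_s: 2.62
eef_pos: [505.9, -375.2, 21.5]
ee_rot: [0.407, 0.579, 0.406, -0.578]
force: [-1.0, -0.0, -0.1]
grip_width: 0.584
2.6167 [ 505.85 -375.2    21.46] [ 0.001  0.006  0.002  0.    -0.001 -0.   ] 0.5842573384623531 [-0.98 -0.03 -0.12]
```

View pics/w3.png

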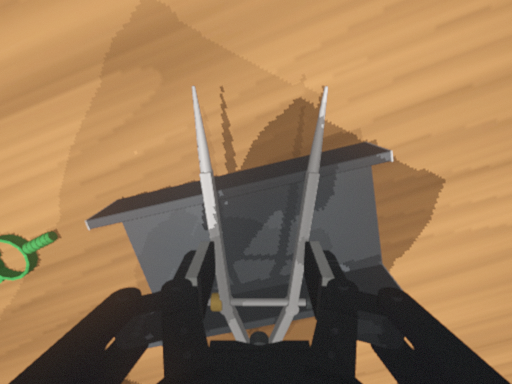

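```bash
python3 - <<'E'
from h import *
import pickle
s,c,im,d=pickle.load(open("w3.pkl","rb"))
P=p2w("wrist",[(194,87.5),(325,87.5)],44.5,c)[:,:2]
print(P,np.linalg.norm(P[0]-P[1]))
E
python3 -m jog '[{"linear":[0,0,0],"rotation":[0,0,0],"grip":47},{"linear":[0,0,0],"rotation":[0,0,0],"grip":46},{"linear":[0,0,0],"rotation":[0,0,0],"grip":46},{"linear":[0,0,0],"rotation":[0,0,0],"grip":46}]'; python3 snap.py w4
python3 - <<'E'
import cv2
im=cv2.imread("pics/w4.png")
cv2.imwrite("pics/w4c.png",cv2.resize(im[75:355,150:370],None,fx=2.1,fy=2.1,interpolation=cv2.INTER_CUBIC))
E
```

```text
[[ 600.40866508 -374.3348066 ]
 [ 578.45660995 -435.21778953]] 64.71962867217128
time_s: 3.0
eef_pos: [505.8, -375.2, 21.3]
ee_rot: [0.407, 0.579, 0.406, -0.578]
force: [-0.6, 1.2, -0.6]
grip_width: 0.541
3.0 [ 505.77 -375.17   21.29] [ 0.     0.     0.002 -0.    -0.001 -0.001] 0.5406806957841527 [-0.62  1.18 -0.64]
```

View pics/w4c.png

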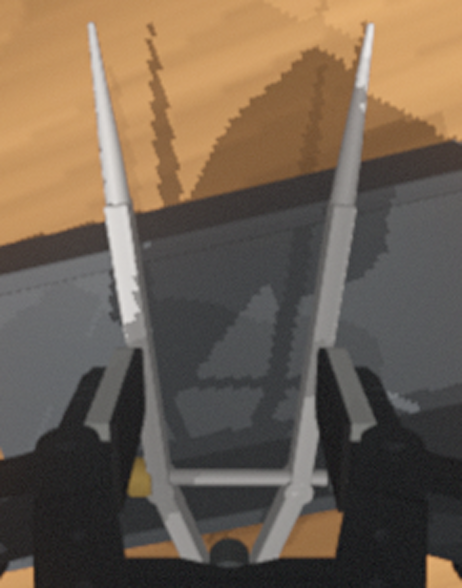

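The points still span about 65 mm at (193.8,86.9) and (326.7,86.9), so the pads have barely touched the legs. I'll close further.

```bash
python3 -m jog '[{"linear":[0,0,0],"rotation":[0,0,0],"grip":44},{"linear":[0,0,0],"rotation":[0,0,0],"grip":42},{"linear":[0,0,0],"rotation":[0,0,0],"grip":42},{"linear":[0,0,0],"rotation":[0,0,0],"grip":42}]'; python3 snap.py w5
python3 - <<'E'
import cv2
im=cv2.imread("pics/w5.png")
cv2.imwrite("pics/w5c.png",cv2.resize(im[75:355,150:370],None,fx=2.1,fy=2.1,interpolation=cv2.INTER_CUBIC))
E
```

```text
time_s: 3.38
eef_pos: [505.8, -375.1, 21.3]
ee_rot: [0.407, 0.579, 0.406, -0.578]
force: [0.1, 0.2, 0.5]
grip_width: 0.493
3.3833 [ 505.76 -375.13   21.28] [ 0.    -0.002  0.001 -0.002 -0.003 -0.   ] 0.4926797092042169 [0.09 0.24 0.47]
```

View pics/w5c.png

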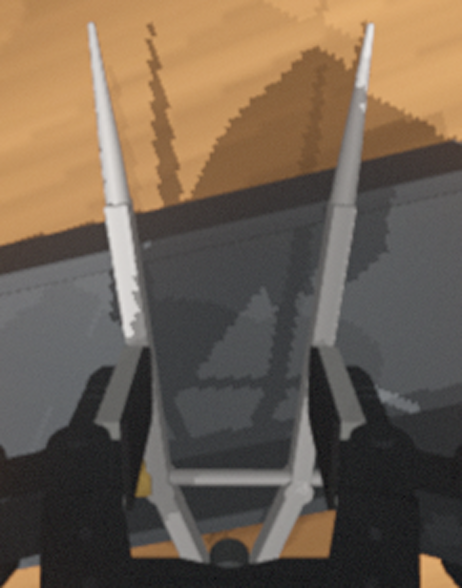

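Run:
```python
from h import *
import pickle
s,c,im,d=pickle.load(open("w5.pkl","rb"))
K=np.array(c["intrinsics"]);T=np.array(c["world_from_camera"])
def W(u,v):
    z=d[int(v),int(u)]; p=np.array([(u-K[0,2])/K[0,0]*z,-(v-K[1,2])/K[1,1]*z,-z]); return T[:3,:3]@p+T[:3,3]
r=rot(s)
for name,(x,y) in dict(padL_frontbottom=(143,352),padL_mid=(140,400),padL_low=(143,440),padL_edge=(125,370),padR_front=(320,352),padR_mid=(318,400),padR_low=(322,450),padRedge=(345,400),legb=(120,240),legb2=(158,420),lega=(338,240),legscrew=(230,478),pivot=(230,550),chan=(230,400)).items():
    u,v=150+x/2.1,75+y/2.1; w=W(u,v); print(name,(round(u),round(v)),w.round(1),r.inv().apply(w-s["eef_pos"]).round(1))
```

```text
padL_frontbottom (218, 243) [ 524.  -357.8   59.2] [-37.9  11.3 -22.4]
padL_mid (217, 265) [ 519.8 -357.7   75.1] [-53.8   7.3 -21.1]
padL_low (218, 285) [ 508.1 -353.3   72.6] [-51.4  -5.1 -21.3]
padL_edge (210, 251) [ 525.  -355.    68.5] [-47.2  11.3 -25.4]
padR_front (302, 243) [ 509.  -399.8   59.6] [-38.3  11.4  22.1]
padR_mid (301, 265) [ 502.5 -395.7   69.7] [-48.4   3.9  20.5]
padR_low (303, 289) [ 494.8 -393.1   77.9] [-56.6  -4.2  20.6]
padRedge (314, 265) [ 508.1 -401.8   81.5] [-60.2  11.2  24.3]
legb (207, 189) [ 550.4 -360.5   47.1] [-25.8  37.1 -28.9]
legb2 (225, 275) [ 498.  -350.1   48.4] [-27.1 -15.8 -20.9]
lega (311, 189) [ 531.8 -413.3   48.5] [-27.2  37.5  27.1]
legscrew (260, 303) [ 471.3 -362.2   46.8] [-25.6 -36.8  -0.5]
pivot (260, 337) [ 443.6 -352.2   44.3] [-23.1 -66.2  -0.5]
chan (260, 265) [ 472.  -362.5    5.3] [ 15.9 -36.1  -0.4]
```

Run:
```python
from h import *
import pickle
for n in ("w1","w2","w3","w4","w5"):
    s,c,im,d=pickle.load(open(n+".pkl","rb"))
    K=np.array(c["intrinsics"]);T=np.array(c["world_from_camera"])
    v,u=np.mgrid[:384,:512]; p=np.stack([(u-K[0,2])/K[0,0]*d,-(v-K[1,2])/K[1,1]*d,-d],-1).reshape(-1,3)
    w=p@T[:3,:3].T+T[:3,3]; t=rot(s).inv().apply(w-s["eef_pos"]).reshape(384,512,3)
    for side in (-1,1):
        m=(d>0)&(d<400)&(abs(t[...,1])<16)&(t[...,2]*side>18)&(t[...,2]*side<60)&(t[...,0]<-28-0)
        if n in("w3","w4","w5"): m&=(w[:,2].reshape(384,512)>51)
        else: m&=t[...,0]>-120
        tt=t[m]; i=np.argsort(-tt[:,0])[:200]; print(n,s["grip_width"].round(3),side,"max x",tt[:,0].max().round(1),"x pct",np.percentile(tt[:,0],[99,95]).round(1),"inner z",np.percentile(abs(tt[i,2]),[1,50]).round(1), "y",np.percentile(tt[i,1],[1,99]).round(1), m.sum())
    if n=="w1": print([ (k,t[k,172].round(1).tolist(),round(float(d[k,172]))) for k in range(240,300,6)])
```

```text
Traceback (most recent call last):
AttributeError: 'float' object has no attribute 'round'
```

Run:
```python
from h import *
import pickle
for n in ("w1","w2","w3","w4","w5"):
    s,c,im,d=pickle.load(open(n+".pkl","rb"))
    K=np.array(c["intrinsics"]);T=np.array(c["world_from_camera"])
    v,u=np.mgrid[:384,:512]; p=np.stack([(u-K[0,2])/K[0,0]*d,-(v-K[1,2])/K[1,1]*d,-d],-1).reshape(-1,3)
    w=p@T[:3,:3].T+T[:3,3]; t=rot(s).inv().apply(w-s["eef_pos"]).reshape(384,512,3)
    for side in (-1,1):
        m=(d>0)&(d<400)&(abs(t[...,1])<16)&(t[...,2]*side>18)&(t[...,2]*side<60)&(t[...,0]<5)&(w[:,2].reshape(384,512)>53)
        tt=t[m]; i=np.argsort(-tt[:,0])[:100]; print(n,s["grip_width"],side,"max x",tt[:,0].max().round(1),"x pct",np.percentile(tt[:,0],[99,95]).round(1),"inner z",np.percentile(abs(tt[i,2]),[1,50]).round(1), "y",np.percentile(tt[i,1],[1,99]).round(1), m.sum())
```

```text
w1 0.9936614210691278 -1 max x -41.1 x pct [-44.7 -50.9] inner z [42.7 43.1] y [-9.2 11.5] 5726
w1 0.9936614210691278 1 max x -40.6 x pct [-45.  -51.5] inner z [41.7 42. ] y [-9.5 11.3] 6394
w2 0.8431266509841595 -1 max x -36.3 x pct [-41.3 -49.7] inner z [36.3 36.6] y [-9.7 11.8] 7981
w2 0.8431266509841595 1 max x -36.9 x pct [-41.5 -50.2] inner z [35.1 35.5] y [-9.8 11.6] 8529
w3 0.5842573384623531 -1 max x -32.2 x pct [-38.7 -50.1] inner z [25.3 25.6] y [-9.8 11.8] 10279
w3 0.5842573384623531 1 max x -32.1 x pct [-38.9 -50.7] inner z [24.3 24.6] y [-10.2  12.2] 10549
w4 0.5406806957841527 -1 max x -32.0 x pct [-38.6 -50.4] inner z [23.4 23.7] y [-9.6 12. ] 10541
w4 0.5406806957841527 1 max x -31.8 x pct [-38.4 -50.7] inner z [22.3 22.5] y [-9.1 12.2] 10792
w5 0.4926797092042169 -1 max x -32.0 x pct [-38.6 -51. ] inner z [21.3 21.6] y [-9.2 12. ] 10742
w5 0.4926797092042169 1 max x -32.2 x pct [-38.5 -51.1] inner z [20.3 20.5] y [-9.2 11.9] 10939
```

Run:
```python
from h import *
im,d=capture("side"); 
np.save("side1.npy",d)
cv2.imwrite("pics/side1.png",cv2.cvtColor(im,cv2.COLOR_RGB2BGR))
s=sense(); r=rot(s)
for x in (0,-20,-38): print(x,w2p("side",s["eef_pos"]+r.apply([x,0,0])),w2p("side",s["eef_pos"]+r.apply([x,0,22])))
cv2.imwrite("pics/side1c.png",cv2.cvtColor(cv2.resize(im[220:350,230:380],None,fx=5,fy=4.5,interpolation=cv2.INTER_CUBIC),cv2.COLOR_RGB2BGR))
```

```text
0 [[316.12678573 293.22014581]] [[316.90169273 300.16878496]]
-20 [[316.67019126 287.2506359 ]] [[317.46268778 294.16893913]]
-38 [[317.16896964 281.77137171]] [[317.97778674 288.65995229]]
```

View pics/side1c.png

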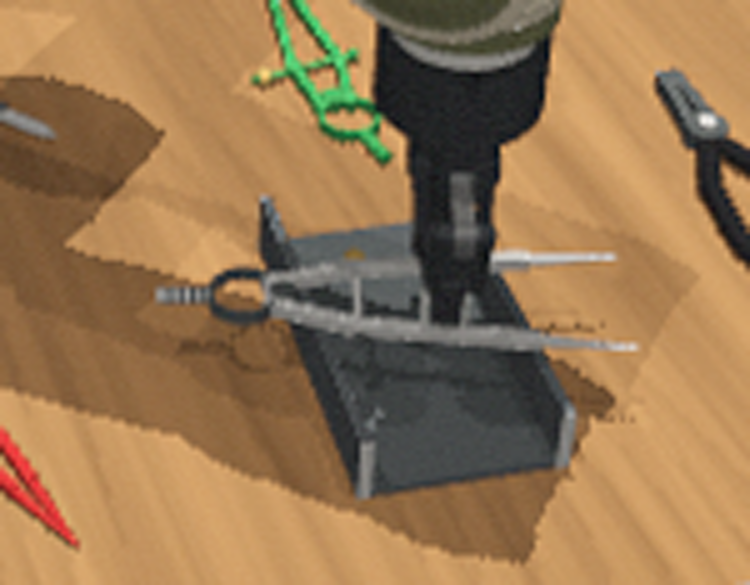

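The fingertips measure about 30 mm higher than the reported TCP in both the wrist depth and the side picture. The fingers therefore closed just above the legs and touched nothing. I'll reopen, go about 23 mm lower and check again.

```bash
python3 -m jog '[{"linear":[0,0,0],"rotation":[0,0,0],"grip":68},{"linear":[0,0,0],"rotation":[0,0,0],"grip":68},{"linear":[0,0,0],"rotation":[0,0,0],"grip":68},{"linear":[0,0,0],"rotation":[0,0,0],"grip":68},{"linear":[0.03,0,0],"rotation":[0,0,0],"grip":68},{"linear":[0.06,0,0],"rotation":[0,0,0],"grip":68},{"linear":[0.077,0,0],"rotation":[0,0,0],"grip":68},{"linear":[0.077,0,0],"rotation":[0,0,0],"grip":68},{"linear":[0.077,0,0],"rotation":[0,0,0],"grip":68}]'; python3 snap.py w6
python3 - <<'E'
import cv2
im=cv2.imread("pics/w6.png")
cv2.imwrite("pics/w6c.png",cv2.resize(im[75:355,130:390],None,fx=2.1,fy=2.1,interpolation=cv2.INTER_CUBIC))
E
```

```text
time_s: 4.23
eef_pos: [505.6, -375.0, -2.4]
ee_rot: [-0.406, -0.578, -0.407, 0.579]
force: [0.5, 0.1, -0.1]
grip_width: 0.796
4.2333 [ 505.6  -374.96   -2.42] [ 0.001 -0.015 -0.011  0.001  0.003 -0.   ] 0.7961458213868886 [ 0.5   0.07 -0.12]
```

View pics/w6c.png

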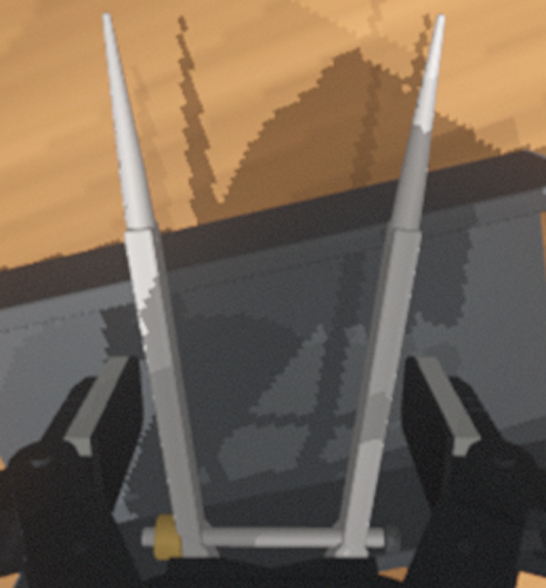

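```bash
cat > tip.py <<'E'
from h import *
import pickle,sys
n=sys.argv[1]
s,c,im,d=pickle.load(open(n+".pkl","rb"))
K=np.array(c["intrinsics"]);T=np.array(c["world_from_camera"])
v,u=np.mgrid[:384,:512]; p=np.stack([(u-K[0,2])/K[0,0]*d,-(v-K[1,2])/K[1,1]*d,-d],-1).reshape(-1,3)
w=(p@T[:3,:3].T+T[:3,3]); t=rot(s).inv().apply(w-s["eef_pos"]).reshape(384,512,3); w=w.reshape(384,512,3)
for a in sys.argv[2:]:
    x,y=map(int,a.split(",")); print((x,y),"world",w[y,x].round(1),"tool",t[y,x].round(1))
E
python3 tip.py w6 191,245 193,248 188,262 180,280 328,245 327,250 333,252 207,320 220,320 205,250 308,250 206,240 $(python3 -c "print('')")
```

```text
(191, 245) world [ 528.6 -344.9   38.5] tool [-40.9  11.4 -36.1]
(193, 248) world [ 527.5 -346.    40.4] tool [-42.9  10.8 -34.7]
(188, 262) world [ 526.3 -345.7   52. ] tool [-54.4   9.6 -34.5]
(180, 280) world [ 526.3 -345.7   66.3] tool [-68.8   9.5 -34.5]
(328, 245) world [ 504.8 -411.7   39. ] tool [-41.4  11.7  34.9]
(327, 250) world [ 504.6 -410.2   43. ] tool [-45.4  11.   33.5]
(333, 252) world [ 504.3 -412.5   46. ] tool [-48.4  11.5  35.7]
(207, 320) world [ 485.3 -336.3   43.2] tool [-45.6 -32.2 -29.5]
(220, 320) world [ 487.  -345.5   48.5] tool [-50.9 -27.5 -21.4]
(205, 250) world [ 528.4 -354.9   49.6] tool [-52.   14.6 -26.6]
(308, 250) world [ 510.5 -401.2   47.5] tool [-50.   13.5  23. ]
(206, 240) world [ 532.8 -357.2   48.9] tool [-51.3  19.6 -25.9]
```

```bash
python3 -m jog '[{"linear":[0.018,0,0],"rotation":[0,0,0],"grip":68},{"linear":[0.033,0,0],"rotation":[0,0,0],"grip":66},{"linear":[0.033,0,0],"rotation":[0,0,0],"grip":62},{"linear":[0.033,0,0],"rotation":[0,0,0],"grip":58},{"linear":[0.033,0,0],"rotation":[0,0,0],"grip":54},{"linear":[0.033,0,0],"rotation":[0,0,0],"grip":50},{"linear":[0.033,0,0],"rotation":[0,0,0],"grip":50},{"linear":[0.033,0,0],"rotation":[0,0,0],"grip":50},{"linear":[0.033,0,0],"rotation":[0,0,0],"grip":50}]' 60; python3 snap.py w7
python3 - <<'E'
import cv2
im=cv2.imread("pics/w7.png")
cv2.imwrite("pics/w7c.png",cv2.resize(im[75:355,130:390],None,fx=2.1,fy=2.1,interpolation=cv2.INTER_CUBIC))
E
```

```text
time_s: 5.03
eef_pos: [506.3, -375.7, -10.9]
ee_rot: [0.408, 0.579, 0.406, -0.578]
force: [-0.4, -0.7, 5.7]
grip_width: 0.589
5.0333 [ 506.29 -375.68  -10.86] [ 0.001  0.    -0.     0.    -0.002 -0.001] 0.5885723190335778 [-0.42 -0.67  5.72]
```

View pics/w7c.png

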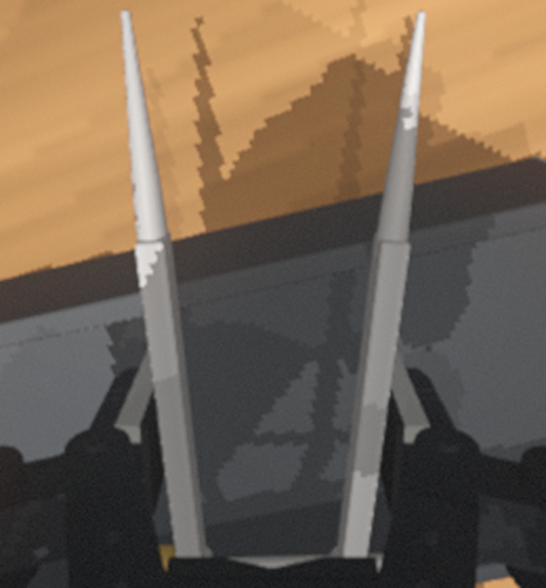

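The legs are now squeezed between the pads, with the points at crop (125,12) and (422,14). I'll close to 45 and lift.

```bash
python3 -m jog '[{"linear":[0,0,0],"rotation":[0,0,0],"grip":48},{"linear":[0,0,0],"rotation":[0,0,0],"grip":45},{"linear":[0,0,0],"rotation":[0,0,0],"grip":45},{"linear":[-0.02,0,0],"rotation":[0,0,0],"grip":45},{"linear":[-0.06,0,0],"rotation":[0,0,0],"grip":45},{"linear":[-0.1,0,0],"rotation":[0,0,0],"grip":45},{"linear":[-0.16,0,0],"rotation":[0,0,0],"grip":45},{"linear":[-0.22,0,0],"rotation":[0,0,0],"grip":45},{"linear":[-0.27,0,0],"rotation":[0,0,0],"grip":45},{"linear":[-0.3,0,0],"rotation":[0,0,0],"grip":45},{"linear":[-0.3,0,0],"rotation":[0,0,0],"grip":45},{"linear":[-0.3,0,0],"rotation":[0,0,0],"grip":45}]' 60; python3 snap.py w8
python3 - <<'E'
import cv2
im=cv2.imread("pics/w8.png")
cv2.imwrite("pics/w8c.png",cv2.resize(im[75:355,130:390],None,fx=2.1,fy=2.1,interpolation=cv2.INTER_CUBIC))
E
```

```text
time_s: 6.08
eef_pos: [506.2, -375.5, 79.4]
ee_rot: [0.408, 0.579, 0.406, -0.578]
force: [0.1, 1.0, -0.3]
grip_width: 0.531
6.0833 [ 506.16 -375.51   79.37] [-0.     0.024  0.02  -0.002 -0.005 -0.   ] 0.5309008302152664 [ 0.14  1.02 -0.34]
```

View pics/w8c.png

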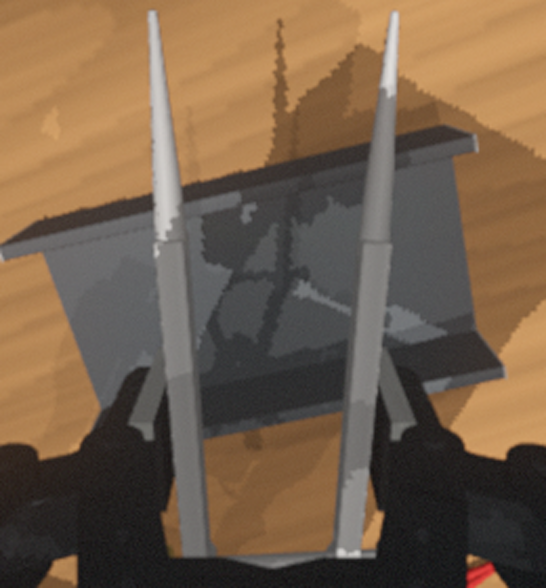

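```bash
cat > pts.py <<'E'
from h import *
import pickle,sys
def tool_pts(n,pb,pa,toolx):
    "intersect pixel rays with tool plane x=toolx (points in tool frame)"
    s,c,im,d=pickle.load(open(n+".pkl","rb")); K=np.array(c["intrinsics"]);T=np.array(c["world_from_camera"]); r=rot(s); out=[]
    for u,v in (pb,pa):
        w=r.inv().apply(T[:3,:3]@np.array([(u-K[0,2])/K[0,0],-(v-K[1,2])/K[1,1],-1])); o=r.inv().apply(T[:3,3]-s["eef_pos"])
        out.append(o+w*(toolx-o[0])/w[0])
    return np.array(out)
E
python3 - <<'E'
from pts import *
P=tool_pts("w8",(202.4,81.5),(317.6,81.5),-55.4); print(P.round(2),np.linalg.norm(P[0]-P[1]))
m=np.array([[585.8,186.3],[598.9,144.7]]); mid=m.mean(0); a=np.arctan2(*(m[0]-m[1])[::-1])-np.pi/2
print(mid,a)
pm=P.mean(0); Rt=Rtool(a-np.pi/2); off=Rt.apply(pm); print("TCP xy",mid-off[:2], off)
E
python3 tip.py w8 206,140 312,140 203,90 317,90 205,110 312,110
```

```text
[[-55.4   89.05 -22.44]
 [-55.4   89.02  21.77]] 44.21009714136181
[592.35 165.5 ] 0.3050733479887451
TCP xy [507.52446047 138.43223066] [84.82553953 27.06776934 55.4       ]
(206, 140) world [ 576.6 -377.1  135.7] tool [-56.2  67.  -22.2]
(312, 140) world [ 562.3 -417.3  137.7] tool [-58.1  67.2  20.4]
(203, 90) world [ 594.4 -383.6  136.2] tool [-56.6  85.9 -22.2]
(317, 90) world [ 579.6 -424.8  135.6] tool [-55.9  85.9  21.6]
(205, 110) world [ 587.4 -381.5  136.5] tool [-56.9  78.6 -21.8]
(312, 110) world [ 573.1 -421.2  134. ] tool [-54.4  78.6  20.4]
```

Run:
```python
from h import *
print(cmd([507,-120,80],Rtool(-0.02-np.pi/2)))
```

```text
([-0.0057, -0.2845, -0.8018], [-0.6509, 0.0016, -0.0024])
```

```bash
python3 -m jog '[{"linear":[0,-0.014,-0.04],"rotation":[-0.033,0,0],"grip":45},{"linear":[0,-0.043,-0.12],"rotation":[-0.1,0,0],"grip":45},{"linear":[0,-0.08,-0.224],"rotation":[-0.18,0,0],"grip":45},{"linear":[0,-0.12,-0.337],"rotation":[-0.27,0,0],"grip":45},{"linear":[0,-0.16,-0.45],"rotation":[-0.36,0,0],"grip":45},{"linear":[0,-0.2,-0.56],"rotation":[-0.455,0,0],"grip":45},{"linear":[-0.005,-0.236,-0.665],"rotation":[-0.54,0,0],"grip":45},{"linear":[-0.005,-0.265,-0.745],"rotation":[-0.605,0,0],"grip":45},{"linear":[-0.006,-0.285,-0.802],"rotation":[-0.651,0.001,-0.002],"grip":45},{"linear":[-0.006,-0.285,-0.802],"rotation":[-0.651,0.001,-0.002],"grip":45},{"linear":[-0.006,-0.285,-0.802],"rotation":[-0.651,0.001,-0.002],"grip":45}]'
python3 - <<'E'
from h import *
print(cmd([507.5,138.4,80],Rtool(0.305-np.pi/2)))
E
```

```text
time_s: 7.05
eef_pos: [506.6, -119.3, 79.4]
ee_rot: [-0.495, -0.504, -0.496, 0.505]
force: [-0.2, -1.5, -1.5]
grip_width: 0.531
([-0.0018, -0.013, -0.8587], [-0.6475, -0.0005, 0.0021])
```

```bash
python3 -m jog '[{"linear":[0,0,-0.043],"rotation":[-0.033,0,0],"grip":45},{"linear":[0,0,-0.13],"rotation":[-0.1,0,0],"grip":45},{"linear":[0,-0.004,-0.24],"rotation":[-0.18,0,0],"grip":45},{"linear":[0,-0.006,-0.36],"rotation":[-0.27,0,0],"grip":45},{"linear":[0,-0.008,-0.48],"rotation":[-0.36,0,0],"grip":45},{"linear":[0,-0.01,-0.6],"rotation":[-0.455,0,0],"grip":45},{"linear":[0,-0.012,-0.71],"rotation":[-0.54,0,0],"grip":45},{"linear":[0,-0.012,-0.8],"rotation":[-0.605,0,0],"grip":45},{"linear":[-0.002,-0.013,-0.859],"rotation":[-0.648,0,0.002],"grip":45},{"linear":[-0.002,-0.013,-0.859],"rotation":[-0.648,0,0.002],"grip":45},{"linear":[-0.002,-0.013,-0.859],"rotation":[-0.648,0,0.002],"grip":45},{"linear":[-0.002,-0.013,-0.859],"rotation":[-0.648,0,0.002],"grip":45}]'; python3 snap.py w9
python3 - <<'E'
import cv2
im=cv2.imread("pics/w9.png")
cv2.imwrite("pics/w9c.png",cv2.resize(im[20:240,140:380],None,fx=2.5,fy=2.5,interpolation=cv2.INTER_CUBIC))
E
```

```text
time_s: 8.05
eef_pos: [507.5, 137.5, 79.7]
ee_rot: [0.57, 0.418, 0.57, -0.419]
force: [-0.4, -0.8, -1.5]
grip_width: 0.529
8.05 [507.54 137.53  79.73] [-0.013 -0.003  0.     0.001  0.002  0.   ] 0.52937048881551 [-0.36 -0.85 -1.51]
```

View pics/w9c.png

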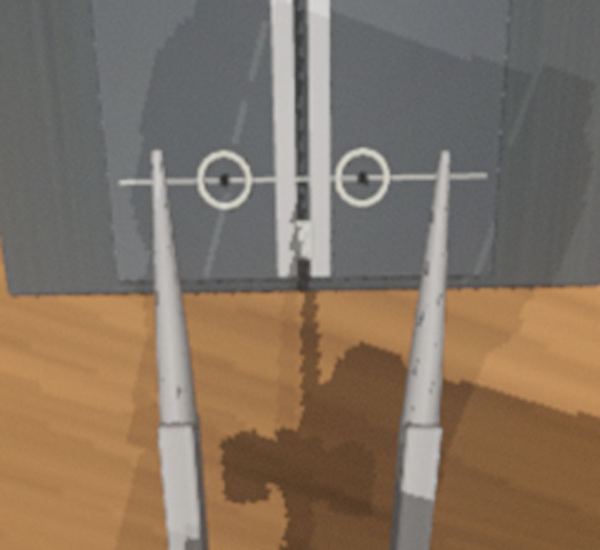

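The ringed marks are at (229.6,92.0) and (284.8,91.2). The points hover at (202.8,80.8) and (318,80.8).

```bash
python3 - <<'E'
from pts import *
s,c,im,d=pickle.load(open("w9.pkl","rb"))
M=p2w("wrist",[(229.6,92),(284.8,91.2)],22,c); print(M, np.linalg.norm(M[0]-M[1]), d[98,225],d[98,290])
P=tool_pts("w9",(202.8,81),(318,81),-55.4); print(P.round(2),np.linalg.norm(P[0]-P[1]))
Pw=rot(s).apply(P)+s["eef_pos"]; print(Pw.round(1))
a=np.arctan2(*(M[0]-M[1])[1::-1])-np.pi/2; Rt=Rtool(a-np.pi/2); off=Rt.apply(P.mean(0)); print(a,"TCP",M.mean(0)[:2]-off[:2])
E
python3 tip.py w9 230,100 285,100
```

```text
[[586.70657248 186.2710045   22.        ]
 [599.86760276 146.13699272  22.        ]] 42.23685143431045 218.53362 215.49138
[[-55.4   89.61 -21.97]
 [-55.4   89.59  22.22]] 44.19122600128474
[[586.5 185.3 135.1]
 [599.7 143.1 135.1]]
0.31687708302693984 TCP [508.10824717 138.40485211]
(230, 100) world [581.2 184.4  22.3] tool [ 57.4  84.4 -22.7]
(285, 100) world [593.9 144.   22.7] tool [56.9 84.3 19.7]
```

Run:
```python
from h import *
print(cmd([508.1,138.4,-8],Rtool(0.317-np.pi/2)))
```

```text
([0.2928, 0.0028, -0.0028], [-0.0272, -0.0004, 0.001])
```

```bash
python3 -m jog '[{"linear":[0.03,0.003,-0.003],"rotation":[-0.027,0,0],"grip":44.5},{"linear":[0.09,0.003,-0.003],"rotation":[-0.027,0,0],"grip":44},{"linear":[0.16,0.003,-0.003],"rotation":[-0.027,0,0],"grip":44},{"linear":[0.22,0.003,-0.003],"rotation":[-0.027,0,0],"grip":44},{"linear":[0.27,0.003,-0.003],"rotation":[-0.027,0,0],"grip":44},{"linear":[0.292,0.003,-0.003],"rotation":[-0.027,0,0],"grip":44},{"linear":[0.293,0.003,-0.003],"rotation":[-0.027,0,0.001],"grip":44},{"linear":[0.293,0.003,-0.003],"rotation":[-0.027,0,0.001],"grip":44},{"linear":[0.293,0.003,-0.003],"rotation":[-0.027,0,0.001],"grip":44}]'; python3 snap.py w10
python3 - <<'E'
import cv2
im=cv2.imread("pics/w10.png")
cv2.imwrite("pics/w10c.png",cv2.resize(im[40:180,170:350],None,fx=4,fy=4,interpolation=cv2.INTER_CUBIC))
E
```

```text
time_s: 8.85
eef_pos: [508.8, 138.3, -7.3]
ee_rot: [0.573, 0.415, 0.572, -0.415]
force: [-0.2, -0.7, -1.5]
grip_width: 0.517
8.85 [508.78 138.28  -7.29] [ 0.004 -0.007 -0.001 -0.002 -0.001  0.003] 0.5173187521304846 [-0.24 -0.65 -1.46]
```

View pics/w10c.png

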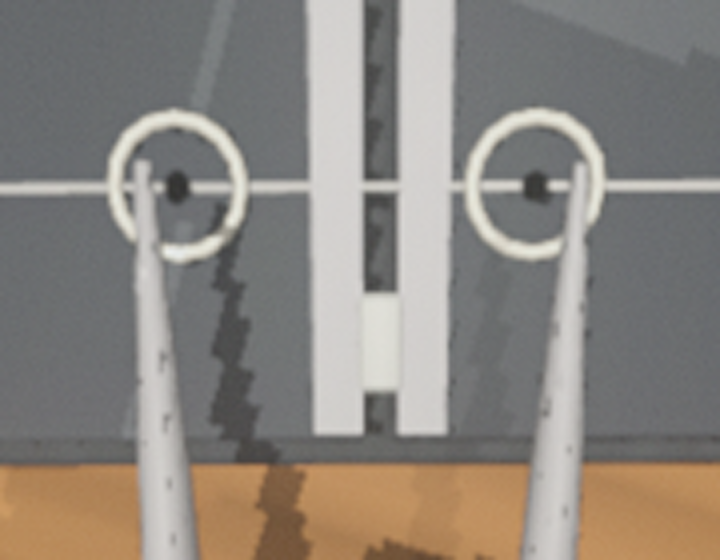

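```bash
cat > an.py <<'E'
from pts import *
import sys
n=sys.argv[1]; ml,mr,pb,pa=[tuple(map(float,a.split(","))) for a in sys.argv[2:6]]; X=float(sys.argv[6]) if len(sys.argv)>6 else -55.4
s,c,im,d=pickle.load(open(n+".pkl","rb"))
M=p2w("wrist",[ml,mr],22,c); P=tool_pts(n,pb,pa,X); Pw=rot(s).apply(P)+s["eef_pos"]
print("marks",M.round(1).tolist(),np.linalg.norm(M[0]-M[1]).round(2)); print("pts",Pw.round(1).tolist(),np.linalg.norm(P[0]-P[1]).round(2))
print("err",(Pw-M)[:,:2].round(2).tolist(),np.linalg.norm((Pw-M)[:,:2],axis=1).round(2))
a=np.arctan2(*(M[0]-M[1])[1::-1])-np.pi/2; b=np.arctan2(*(Pw[0]-Pw[1])[1::-1])-np.pi/2; print("yaw mark, pts",a,b)
print("shift mid, tool axes:",rot(s).inv().apply(np.r_[(M-Pw).mean(0)[:2],0]).round(2), "tool x tilt",rot(s).as_matrix()[:,0].round(4))
E
python3 an.py w10 214,86.5 304,86.5 205.5,80.7 315,81.2; python3 tip.py w10 206,84 314,84 206,90 314,88 207,100 313,100 245,110
```

```text
marks [[586.7, 186.6, 22.0], [599.9, 146.1, 22.0]] 42.55
pts [[587.4, 186.1, 48.2], [600.3, 146.1, 48.2]] 42.0
err [[0.74, -0.53], [0.4, -0.05]] [0.91 0.41]
yaw mark, pts 0.3160988548159953 0.31187842089168205
shift mid, tool axes: [-0.   -0.45 -0.45] tool x tilt [ 1.4e-03  2.0e-04 -1.0e+00]
(206, 84) world [586.4 185.6  48.3] tool [-55.5  88.5 -20.8]
(314, 84) world [599.2 146.2  48.8] tool [-55.9  88.5  20.7]
(206, 90) world [584.3 184.9  49.2] tool [-56.3  86.3 -20.7]
(314, 88) world [597.9 145.7  48.8] tool [-56.   87.   20.7]
(207, 100) world [580.9 183.6  49.2] tool [-56.3  82.7 -20.6]
(313, 100) world [593.7 144.4  48.5] tool [-55.6  82.7  20.7]
(245, 110) world [581.1 169.5  21.7] tool [-28.9  78.5  -7.2]
```

Run:
```python
from h import *
im,d=capture("side"); cal=calibration("side")
np.save("side2.npy",d)
s=sense(); print(s["force"],s["eef_pos"]); r=rot(s); u=w2p("side",s["eef_pos"]+r.apply([-35,0,22]))[0]; print(u)
x0,y0=int(u[0])-50,int(u[1])-40
cv2.imwrite("pics/side2c.png",cv2.cvtColor(cv2.resize(im[y0:y0+80,x0:x0+110],None,fx=7,fy=7,interpolation=cv2.INTER_CUBIC),cv2.COLOR_RGB2BGR)); print(x0,y0)
for x in (-25,-30,-35,-40): print(x,((w2p("side",s["eef_pos"]+r.apply([x,0,25]))[0]-[x0,y0])*7).round(), ((w2p("side",s["eef_pos"]+r.apply([x,0,25]),cal)[0])).round(1))
```

```text
[ 0.47759792  0.18409746 -0.47914398] [508.7376674  138.43426818  -7.20895349]
[255.68527951 184.39761688]
205 144
-25 [359. 304.] [256.3 187.4]
-30 [359. 295.] [256.2 186.1]
-35 [359. 286.] [256.2 184.8]
-40 [359. 277.] [256.2 183.5]
```

View pics/side2c.png

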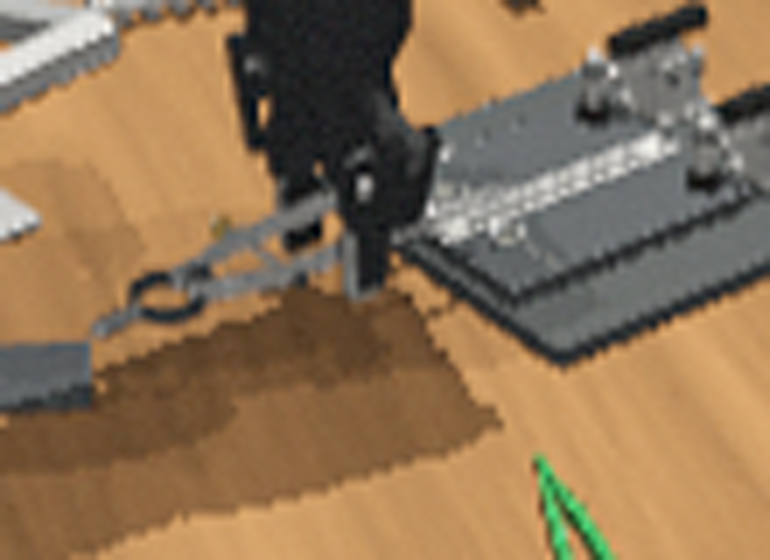

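The side view puts the fingertips about 30 mm behind the TCP, so they are at z≈22. A small 0.05 rad nose-down tilt keeps them clear of the bench at the end. I'll go most of the way down, then look.

```bash
python3 -m jog '[{"linear":[0.008,-0.002,0],"rotation":[0,0,-0.02],"grip":44.2},{"linear":[0.016,-0.004,-0.001],"rotation":[-0.008,0,-0.04],"grip":44.2},{"linear":[0.024,-0.006,-0.0015],"rotation":[-0.008,0,-0.06],"grip":44.2},{"linear":[0.032,-0.0085,-0.0015],"rotation":[-0.008,0,-0.08],"grip":44.2},{"linear":[0.038,-0.0105,-0.0015],"rotation":[-0.008,0,-0.1],"grip":44.2},{"linear":[0.042,-0.0105,-0.0015],"rotation":[-0.008,0,-0.1],"grip":44.2},{"linear":[0.042,-0.0105,-0.0015],"rotation":[-0.008,0,-0.1],"grip":44.2},{"linear":[0.042,-0.0105,-0.0015],"rotation":[-0.008,0,-0.1],"grip":44.2},{"linear":[0.042,-0.0105,-0.0015],"rotation":[-0.008,0,-0.1],"grip":44.2},{"linear":[0.042,-0.0105,-0.0015],"rotation":[-0.008,0,-0.1],"grip":44.2}]'; python3 snap.py w11
python3 - <<'E'
import cv2
im=cv2.imread("pics/w11.png")
cv2.imwrite("pics/w11c.png",cv2.resize(im[50:150,180:340],None,fx=5,fy=5,interpolation=cv2.INTER_CUBIC))
E
```

```text
time_s: 9.78
eef_pos: [505.6, 137.9, -19.7]
ee_rot: [0.563, 0.4, 0.583, -0.427]
force: [-0.3, 0.2, -0.7]
grip_width: 0.521
9.7833 [505.64 137.86 -19.73] [-0.    -0.     0.002 -0.003  0.001  0.001] 0.5211338564163837 [-0.34  0.21 -0.71]
```

View pics/w11c.png

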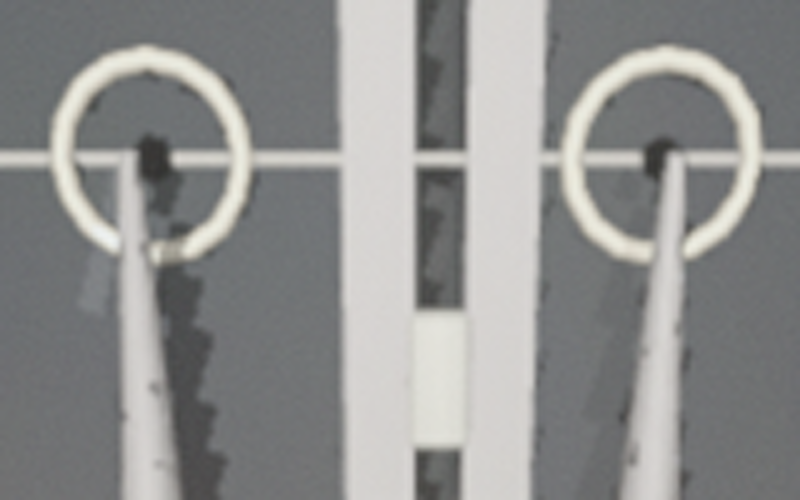

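```bash
python3 an.py w11 210.2,81.2 312.4,81.2 205.2,80.5 315,80.5; python3 tip.py w11 205,83 315,83 205,87 315,87  206,100 313,100 245,110
```

```text
marks [[586.8, 186.5, 22.0], [600.1, 146.3, 22.0]] 42.35
pts [[586.7, 187.0, 31.3], [599.9, 147.0, 31.3]] 42.11
err [[-0.12, 0.41], [-0.19, 0.63]] [0.42 0.66]
yaw mark, pts 0.32022782095528246 0.3202246588953366
shift mid, tool axes: [ 0.   -0.02  0.54] tool x tilt [-0.0457 -0.0154 -0.9988]
(205, 83) world [585.8 186.8  31.4] tool [-55.5  88.9 -21.1]
(315, 83) world [599.  146.8  32. ] tool [-56.1  88.8  21. ]
(205, 87) world [584.4 186.3  32.3] tool [-56.3  87.4 -21.1]
(315, 87) world [597.7 146.3  32.2] tool [-56.2  87.4  21.1]
(206, 100) world [580.1 184.6  33.2] tool [-57.   82.7 -20.9]
(313, 100) world [593.1 145.3  32.8] tool [-56.5  82.7  20.5]
(245, 110) world [580.3 169.5  20.9] tool [-44.5  78.8  -6.5]
```

```bash
python3 -m jog '[{"linear":[0.004,0,0.0009],"rotation":[0,0,0],"grip":44.2},{"linear":[0.008,0.0004,0.0017],"rotation":[0,0,0],"grip":44.2},{"linear":[0.012,0.0007,0.0017],"rotation":[0,0,0],"grip":44.2},{"linear":[0.0155,0.0007,0.0017],"rotation":[0,0,0],"grip":44.2},{"linear":[0.0155,0.0007,0.0017],"rotation":[0,0,0],"grip":44.2},{"linear":[0.0155,0.0007,0.0017],"rotation":[0,0,0],"grip":44.2},{"linear":[0.0155,0.0007,0.0017],"rotation":[0,0,0],"grip":44.2},{"linear":[0.0155,0.0007,0.0017],"rotation":[0,0,0],"grip":44.2},{"linear":[0.0155,0.0007,0.0017],"rotation":[0,0,0],"grip":44.2}]'; python3 snap.py w12
python3 - <<'E'
from h import *
im=cv2.imread("pics/w12.png")
cv2.imwrite("pics/w12c.png",cv2.resize(im[50:150,180:340],None,fx=5,fy=5,interpolation=cv2.INTER_CUBIC))
im,d=capture("side"); cv2.imwrite("pics/side3c.png",cv2.cvtColor(cv2.resize(im[144:224,205:315],None,fx=7,fy=7,interpolation=cv2.INTER_CUBIC),cv2.COLOR_RGB2BGR))
E
```

```text
time_s: 10.58
eef_pos: [505.8, 137.4, -24.3]
ee_rot: [0.563, 0.4, 0.583, -0.427]
force: [0.3, -0.0, -2.0]
grip_width: 0.516
10.5833 [505.82 137.37 -24.33] [-0.002  0.    -0.    -0.    -0.001  0.   ] 0.515526403839469 [ 0.3  -0.01 -1.96]
```

View pics/w12c.png

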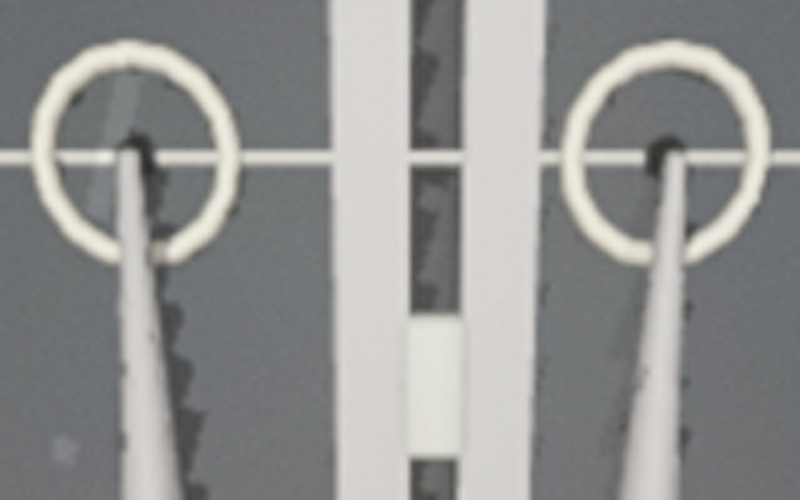

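View pics/side3c.png

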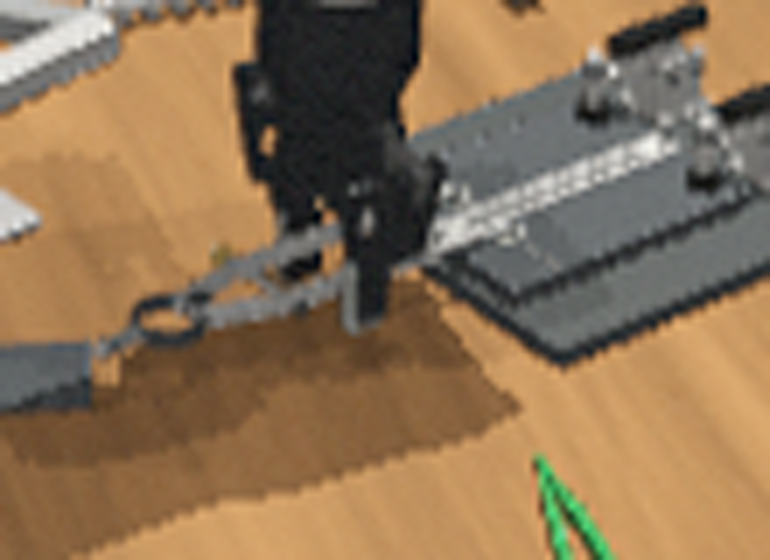

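```bash
python3 an.py w12 207.2,80.7 312.9,80.8 205.6,80.4 314.8,80.5; python3 tip.py w12 205,83 315,83 206,87 314,87 206,100 313,100 245,110 200,110
```

```text
marks [[586.9, 186.5, 22.0], [600.1, 146.5, 22.0]] 42.18
pts [[586.9, 186.3, 26.7], [600.1, 146.6, 26.7]] 41.88
err [[0.04, -0.18], [-0.05, 0.1]] [0.19 0.12]
yaw mark, pts 0.319364501476598 0.3193859798582952
shift mid, tool axes: [-0.    0.02 -0.03] tool x tilt [-0.0456 -0.0154 -0.9988]
(205, 83) world [586.  186.2  27.2] tool [-55.8  88.9 -21.1]
(315, 83) world [599.2 146.4  27.8] tool [-56.5  88.8  20.9]
(206, 87) world [584.7 185.5  27.4] tool [-56.1  87.4 -20.7]
(314, 87) world [597.8 146.   26.7] tool [-55.3  87.5  20.9]
(206, 100) world [580.2 184.2  27.7] tool [-56.1  82.7 -21. ]
(313, 100) world [593.3 144.7  27.5] tool [-55.9  82.7  20.6]
(245, 110) world [580.9 168.9  21.3] tool [-49.4  78.9  -6.2]
(200, 110) world [574.9 186.7  20.7] tool [-48.9  78.9 -25. ]
```

```bash
python3 -m jog '[{"linear":[0,0,0],"rotation":[0,0,0],"grip":44.2},{"linear":[0,0,0],"rotation":[0,0,0],"grip":44.2},{"linear":[0,0,0],"rotation":[0,0,0],"grip":44.2},{"linear":[0,0,0],"rotation":[0,0,0],"grip":44.2},{"linear":[0,0,0],"rotation":[0,0,0],"grip":44.2},{"linear":[0,0,0],"rotation":[0,0,0],"grip":44.2},{"linear":[0,0,0],"rotation":[0,0,0],"grip":44.2},{"linear":[0,0,0],"rotation":[0,0,0],"grip":44.2},{"linear":[0,0,0],"rotation":[0,0,0],"grip":44.2},{"linear":[0,0,0],"rotation":[0,0,0],"grip":44.2}]'; python3 snap.py w13
python3 - <<'E'
import cv2
im=cv2.imread("pics/w13.png")
cv2.imwrite("pics/w13c.png",cv2.resize(im[50:150,180:340],None,fx=5,fy=5,interpolation=cv2.INTER_CUBIC))
E
```

```text
time_s: 11.52
eef_pos: [505.8, 137.3, -24.3]
ee_rot: [0.563, 0.4, 0.583, -0.427]
force: [0.6, 0.4, -1.5]
grip_width: 0.521
11.5167 [505.82 137.34 -24.34] [-0.001  0.001  0.     0.     0.001 -0.001] 0.5214998218330746 [ 0.62  0.45 -1.45]
```

View pics/w13c.png

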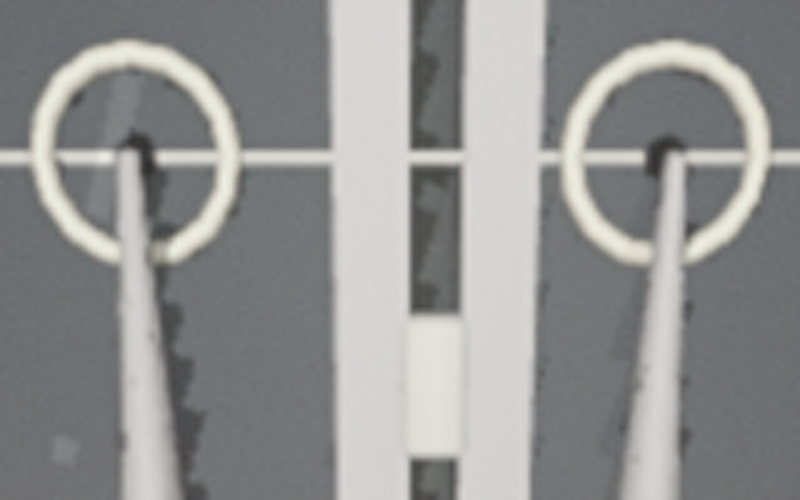

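Nothing has moved over the last 0.9 s: the points are still at crop (128,151) and (674,152), over the dimples. I'm handing the job in.

```bash
python3 -c "
from rig import finish_job
print(finish_job())"
```

```text
the job is handed in; nothing more can be done
None
```

I picked up the steel dividers, squeezed the points to the span of the punch marks, and handed in holding them there at about 11.5 s of the 51 s. No verdict came back from the hand-in.

**Final checks**
- **Points over marks:** each point measured about 0.2 mm from its own mark from above. The points were about 41.9 mm apart and the marks about 42.2 mm.
- **Height:** the points were at z ≈ 26.7 mm, about 4.7 mm above the coupon. The fulcrum end is raised slightly by a 0.05 rad nose-down tilt.
- **Steadiness:** two wrist pictures 0.9 s apart looked the same, and the joint speeds were about zero. The external force on the tool was under 2 N, so there was no sign of pressing on the coupon.
- **Grip:** the opening held at about 44 mm. I could not read the finger force directly; it is inferred from the legs staying squeezed.

**What disagreed**
- **Fingertip position:** the tips sit about 30 mm behind the reported TCP, by both wrist depth and the side camera. My first close was therefore in air just above the legs. I reopened, went 33 mm lower and gripped properly.
- **Fulcrum position:** one fulcrum reading from the cameras was about 7 mm off the known length, so I relied on the points instead.

I did not check the other bench items with a final full view. No move went near them and no unexpected contact force showed.

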